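Return the stray parts cup to its stack

TASK

A small aluminium parts cup lies on its side among the oddments in the grey crate. Take it out, leaving the oddments in the crate, stand it upright on the black rubber mat and let go of it; then take it again by its rim from above and lower it, still held, all the way down into the stack of cups of its own size before letting go. Keep that stack standing where it is, and leave the wide stack, the screwdriver and the bottle where they are.

Things in the scene. Friction and masses are not known exactly. Their poses are not given: they have to be found in the camera images.
- cup: Plain aluminium cup, 60 mm tall, 0.13 kg, lying on its side in the crate, mouth roughly towards the robot and raised 14 degrees. Foot 34 mm across, tapering to 50 mm at 44 mm; straight collar 56 mm across from 45 to 60 mm (rim). Wall 2 mm, heavy base 18 mm thick. Origin: centre of the foot's underside; z: foot to mouth. Let go within 20 degrees of upright, foot on the surface, it rights itself.
- stack: The stack to add to: two cups exactly like the cup, nested mouth up, loose on the bench, 0.3 kg. 78 mm tall, 56 mm across at the collars. Origin: centre of the underside; z up. Its inner floor is 36 mm above the origin: a third cup fully home has its foot there, concentric and upright, its rim at 96 mm, its 15 mm collar showing above the stack's rim.
- wide_stack: A bystander: a like stack of two wider cups (78 mm across at the collars, 78 mm tall) of another size, loose on the bench. Origin: centre of the underside.
- mat: Black rubber mat, 160 x 160 mm, 4 mm thick, fixed flat on the bench. Origin: centre of the underside; x and y along its sides.
- crate: Shallow open grey plastic crate, fixed on the bench: 270 mm (x) x 370 mm (y) x 50 mm high, walls and floor 5 mm thick. Origin: centre of the underside; x and y along its sides.
- sleeve: Oddment in the crate: a plain straight aluminium tube lying on its side, 52 mm across, 55 mm long, open at both ends. Origin: centre of one end; z along its axis.
- bar: Oddment in the crate: square steel bar 150 x 12 x 12 mm, lying along its x axis. Origin: centre of its underside.
- flat: Oddment in the crate: flat steel bar 30 x 120 x 8 mm, lying along its y axis. Origin: centre of its underside.
- tee: Oddment in the crate: copper pipe tee, 56 mm run along x with a 28 mm branch along y, about 20 mm thick, lying flat. Origin: centre of its underside.
- bracket: Oddment in the crate: small steel angle bracket, foot 50 x 35 x 4 mm, upright leg 26 mm high at its -x end. Origin: centre of its underside.
- block: Oddment in the crate: steel block 34 x 26 x 20 mm. Origin: centre of its underside.
- disc: Oddment in the crate: flat brass disc 40 mm across, 14 mm thick. Origin: centre of its underside.
- driver: A bystander: screwdriver lying on the bench beyond the task's things.
- threadlock: A bystander: small bottle 36 mm across and 100 mm tall standing on the bench. Origin: centre of its underside.
Things that resemble listed ones, but are neither listed nor needed, are in the scene too. Leave any pink look-alike of the cup alone. Leave any purple look-alike of the sleeve alone.

How it is judged:
By the outcome, as a careful person would: the job done as asked, in the order asked, and still so for the second after the job is handed in, with the robot touching nothing.
It also fails if it takes over 61 s, if anything falls off the work surface, if the arm or the gripper's body presses on something with over 40 N, if the wrist force passes 120 N, or if a joint passes its speed limit or range.

ROBOT

A 6-joint arm with a two-finger parallel gripper is mounted at the origin on the work surface. World frame = base frame: x ahead of the robot, y to its left, z up, the work surface at z = 0. Lengths are in m, angles in rad, forces in N, time in s.
With the tool pointing down it reaches from about 0.325 to 0.9 m from the base axis. Payload 6.1 kg.
Tool frame: the origin (TCP) lies at the very end of the fingers, on their centre line; the grasp point (between the pads) lies 19 mm behind it; z points along the fingers, y is the line along which they close (so a half turn about z gives the same grasp; the last joint's range is limited). The gripper opens to 87 mm and grips with 3 to 60 N. Pads are 19 mm wide; open, the fingers measure 117 mm over their backs; the gripper's body (75 mm by 190 mm) begins 51 mm behind the grasp point.
Start: joints at [-1.313, 0.22, 1.526, -0, 1.395, -0.126], TCP at [0.234, -0.58, 0.223] pointing down, gripper open.
Joint ranges: [-2.98, 2.98], [-0.91, 2.08], [0.09, 2.57], [-1.24, 4.39], [0.2, 2.65], [-2.68, 2.68]. Speed limits (rad/s): [2.57, 2.57, 3.01, 3.14, 3.14, 3.14].

INTERFACE

Orientations are given as a unit quaternion [w, x, y, z].
In Python, from workcell import * gives the robot as it stands.
- The arm moves only by the tool apply_moves, never from a script. Its argument "increments" is text: rows parted by semicolons, each of 7 numbers parted by spaces: the turn, a rotation vector about the tool's x, y, z in degrees, then the shift along the tool's x, y, z in cm, then the finger opening in cm, from 0 to 8.7. In form: wx wy wz tx ty tz grip; .... A call has 1 to 10 rows; each row is the pose to reach, as a shift and turn from the pose commanded when the call began, along the tool's axes at that moment; what a row does not reach only later rows make up. A row lasts 1/10 s, in which the tool goes at most 50 mm and 8.59 degrees, less where a joint would pass 70% of its speed; a pose out of reach is approached as far as the arm can. A call with a gripper value outside its range is refused whole. The fingers move at their own pace and stop on an object; "newtons" is the grip in N (left out, the last holds). Time passes only in rows, so rows that repeat a pose let the fingers close. It gives the time, the measured TCP pose, the force, the opening and the grip force at its end, in the units of the state.
- get_state(): the state, without advancing time (a new reading comes with each control period).
- camera(name): name is "scene" or "side" or "wrist"; returns the picture (480x640x3 uint8, red, green, blue); there is no depth.
- camera_params(name): a dict with "camera_matrix" (3x3 intrinsics, pixels), "extrinsics" (4x4, takes a point from camera to world coordinates). Camera axes: x right, y down, z forward; pixel columns grow to the right and rows downward; lengths in m; the calibration is good to about 2 mm. A picture is of the moment at which its call begins: read the wrist's pose just before it. camera_params takes no time and is no camera call; for the wrist camera it gives the pose at the moment of the call.
- finish_job(): hands the job in; it is judged then, once.
Trained networks look in the newest picture that a camera, given by its name, has taken for a name from the list of things; names that differ only in an ending like _2 or _b are one class to them, and where a whole thing is asked for, a point or a joint stands for the part that bears it (a point fixed in the world has none). Each returns a list of dicts, best first, with "confidence" (0 to 1); they miss things now and then, are a little off and sometimes report something else, mostly with a low value. They report only what shows in the picture. A call takes as long as a camera call. They do not tell look-alikes from the thing itself.
- outline_of(camera, label): "pixels" (480x640 bool, what is visible of it) and "at" ([column, row] in pixels, amid what is visible of it).
- tip_of(camera, label): "at" ([column, row] in pixels: a listed point, or the origin of a listed thing).
The state is a dict: "time_s": time; "joint_positions": joint angles; "joint_vel": joint speeds; "joint_torque": joint torques, N m; "position": TCP position; "orientation": TCP orientation; "contact_force": force on the tool from outside, world axes, zero at the start; "wrist_torque": the same for the moment, N m; "width": opening from 0.0 (shut) to 1.0 (fully open); "finger_force": force on a finger pad.
Only numpy, scipy, OpenCV 4.12 (cv2) and the standard library are available. Lean on these libraries where they do the work, as an engineer would, in place of code of your own. Each camera call takes 0.05 s, during which the arm holds its last target. There are 200 camera calls.

## Working session

There is one attempt and no reset: what is moved stays moved. The work goes in short steps, Python scripts to look and compute and a tool call to move; the robot and the scene stay as the last step left them, time stands still between calls to the robot, and variables do not carry over. Pictures are saved under pics/ and viewed, at most 14 in all, crops included, and the job is handed in when it is done.

Besides the shell and the picture viewer there is one more tool, called after "Emit:" as name(argument=value, ...) on one line, values as JSON. apply_moves: Moves the arm, as the interface text tells. Its arguments: {"type":"object","properties":{"increments":{"type":"string"},"newtons":{"type":"number"}},"required":["increments"]}

```bash
mkdir -p pics; ls; python3 - <<'E'
from workcell import *
import cv2,numpy as np
s=get_state();print(s)
ims=[]
for c in("scene","side"):
    im=camera(c)[:,:,::-1];cv2.imwrite(f"pics/{c}0.png",im)
    p=camera_params(c);print(c,np.round(p["camera_matrix"],1).tolist(),np.round(p["extrinsics"],3).tolist())
    for n in("cup","stack","wide_stack","mat","crate","sleeve","bar","flat","tee","bracket","block","disc","driver","threadlock"):
        print(n,[(np.round(d["at"]).tolist(),round(d["confidence"],2)) for d in tip_of(c,n)])
E
```

```text
pics
{'time_s': 0.0, 'joint_positions': array([-1.31307535e+00,  2.21233021e-01,  1.52761390e+00, -6.92891563e-06,
        1.39468338e+00, -1.26102548e-01]), 'joint_vel': array([ 0.00076038, -0.0003976 , -0.00112638, -0.0006935 ,  0.00070788,
        0.00122906]), 'joint_torque': array([ 3.39001752e-03, -4.94602954e+01, -3.87374425e+01,  7.02487654e-02,
        5.69834362e-02, -1.16455781e-04]), 'position': array([ 0.23387683, -0.57892527,  0.2214315 ]), 'orientation': array([-9.66502214e-04,  9.81640810e-01,  1.90736417e-01, -6.71144101e-05]), 'contact_force': array([0.35407583, 0.45674297, 0.3819424 ]), 'wrist_torque': array([-0.01422526,  0.02304023, -0.0128432 ]), 'finger_force': 0.0, 'width': 0.9996219508526387}
scene [[588.8, 0.0, 312.8], [0.0, 588.8, 232.7], [0.0, 0.0, 1.0]] [[0.78, 0.529, -0.336, 0.952], [0.626, -0.663, 0.411, -0.427], [-0.005, -0.53, -0.848, 1.125], [0.0, 0.0, 0.0, 1.0]]
cup [([366.0, 185.0], 0.89), ([315.0, 89.0], 0.89)]
stack [([329.0, 166.0], 0.69), ([167.0, 355.0], 0.6)]
wide_stack [([222.0, 407.0], 0.9)]
mat [([239.0, 316.0], 0.96), ([347.0, 217.0], 0.2
[... 474 characters left out ...]
, -0.788, 1.172], [0.009, -0.826, -0.564, 0.868], [0.0, 0.0, 0.0, 1.0]]
cup [([281.0, 315.0], 0.69), ([401.0, 416.0], 0.63)]
stack [([294.0, 297.0], 0.69), ([374.0, 193.0], 0.61), ([253.0, 263.0], 0.51)]
wide_stack [([324.0, 184.0], 0.8)]
mat [([344.0, 217.0], 0.57)]
crate [([292.0, 296.0], 0.78), ([280.0, 317.0], 0.34), ([342.0, 263.0], 0.15)]
sleeve [([286.0, 263.0], 0.89), ([218.0, 229.0], 0.85)]
bar [([294.0, 292.0], 0.77), ([334.0, 334.0], 0.19)]
flat [([256.0, 266.0], 0.97)]
tee [([243.0, 311.0], 0.63)]
bracket [([343.0, 295.0], 0.67)]
block [([341.0, 260.0], 0.65)]
disc [([334.0, 334.0], 0.65)]
driver [([238.0, 220.0], 0.67), ([378.0, 193.0], 0.54)]
threadlock [([284.0, 196.0], 0.78)]
```

View pics/scene0.png

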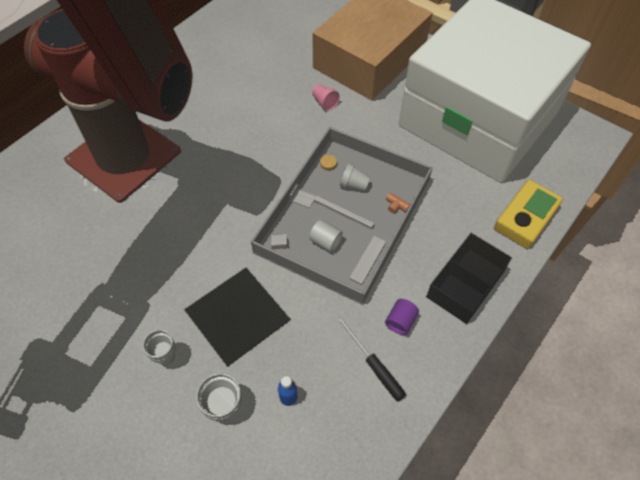

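View pics/side0.png

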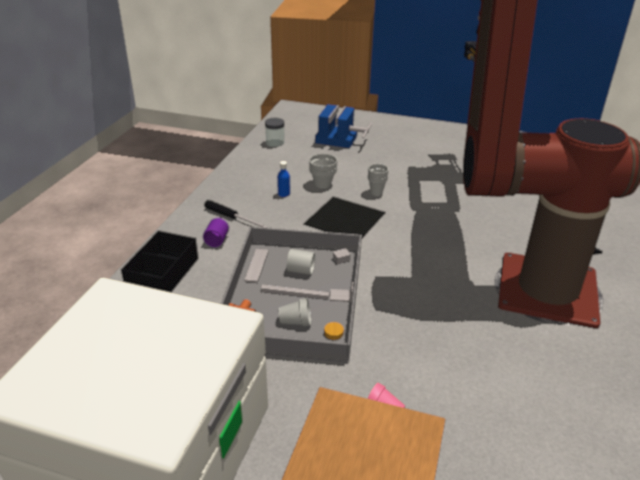

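The scene view shows the aluminium cup in the crate near (355,178), with its wide end facing the robot. The pink decoy is outside at (325,95) and the sleeve at (325,236). The mat is at (238,316), the small stack at (160,347), the wide stack at (219,397) and the bottle at (288,390). The side view agrees: cup (295,314), small stack (377,180), wide stack (322,170).

```bash
cat > h.py <<'E'
from workcell import *
import cv2,numpy as np
from scipy.spatial.transform import Rotation as R
def par(c):
    p=camera_params(c);return np.array(p["camera_matrix"]),np.array(p["extrinsics"])
def onplane(c,px,z,P=None):
    K,E=P or par(c);d=E[:3,:3]@np.linalg.solve(K,[px[0],px[1],1]);o=E[:3,3];return o+d*(z-o[2])/d[2]
def proj(c,X,P=None):
    K,E=P or par(c);X=np.atleast_2d(X);q=(X-E[:3,3])@E[:3,:3]@K.T;return q[:,:2]/q[:,2:]
def cup_mask_from(c,pts,P=None):
    m=np.zeros((480,640),np.uint8);cv2.fillConvexPoly(m,cv2.convexHull(np.round(proj(c,pts,P)).astype(np.int32)),1);return m>0
def cup_pts(foot,ax,prof=((17,0),(25,44),(28,45),(28,60))):
    ax=ax/np.linalg.norm(ax);u=np.cross(ax,[.3,.5,.81]);u/=np.linalg.norm(u);v=np.cross(ax,u)
    t=np.linspace(0,2*np.pi,48)[:,None]
    return np.vstack([foot+ax*z/1e3+r/1e3*(np.cos(t)*u+np.sin(t)*v) for r,z in prof])
def tool():
    s=get_state();return s["position"],R.from_quat(np.roll(s["orientation"],-1))
E
python3 - <<'E'
from h import *
for n,a,b,z in [("cup",(366,185),(281,315),.0215),("stack",(167,355),(374,193),0),("wide",(222,407),(324,184),0),("mat",(239,316),(344,217),0),("crate",(343,217),(292,296),0),("bottle",(289,396),(284,196),0),("disc",(327,162),(334,334),.005),("bar",(346,214),(294,292),.005),("tee",(401,201),(243,311),.005),("bracket",(305,199),(343,295),.005)]:
    print(n,np.round(onplane("scene",a,z),3),np.round(onplane("side",b,z),3))
# mask silhouettes
from scipy.optimize import minimize
M={}
for c in("scene","side"):
    camera(c)
    for n in("cup","stack"):
        L=outline_of(c,n);print(c,n,[(np.round(d["at"]).tolist(),round(d["confidence"],2),int(d["pixels"].sum())) for d in L])
        for i,d in enumerate(L): M[f"{c}_{n}_{i}"]=d["pixels"]
np.savez("masks.npz",**M)
E
```

```text
cup [0.529 0.286 0.022] [0.527 0.287 0.021]
stack [ 0.459 -0.289  0.   ] [ 0.466 -0.295  0.   ]
wide [ 0.616 -0.295  0.   ] [ 0.614 -0.299  0.   ]
mat [ 0.514 -0.137  0.   ] [ 0.512 -0.148  0.   ]
crate [0.534 0.194 0.   ] [0.535 0.198 0.   ]
bottle [ 0.702 -0.2    0.   ] [ 0.699 -0.199  0.   ]
disc [0.408 0.294 0.005] [0.412 0.29  0.005]
bar [0.536 0.202 0.005] [0.533 0.19  0.005]
tee [0.614 0.31  0.005] [0.614 0.283 0.005]
bracket [0.436 0.176 0.005] [0.428 0.166 0.005]
scene cup [([351.0, 180.0], 0.93, 520), ([321.0, 95.0], 0.92, 450)]
scene stack [([161.0, 347.0], 0.57, 912), ([286.0, 390.0], 0.4, 413)]
side cup [([295.0, 311.0], 0.83, 634), ([385.0, 399.0], 0.74, 347), ([300.0, 262.0], 0.19, 602)]
side stack [([377.0, 177.0], 0.66, 553)]
```

```bash
cat >> h.py <<'E'
from scipy.optimize import minimize
def fit(masks,model,x0,step):
    P={c:par(c) for c in masks}
    def cost(x):
        s=0
        for c,m in masks.items():
            q=cup_mask_from(c,model(x),P[c]);s-=(q&m).sum()/(q|m).sum()
        return s
    x0=np.array(x0,float);S=np.vstack([x0]+[x0+np.eye(len(x0))[i]*step[i] for i in range(len(x0))])
    r=minimize(cost,x0,method="Nelder-Mead",options=dict(initial_simplex=S,maxiter=400));return r.x,-r.fun/len(masks)
LY=lambda x:cup_pts(np.array([x[0],x[1],.0215]),np.array([np.cos(x[2])*.970,np.sin(x[2])*.970,.242]))
ST=lambda x:cup_pts(np.array([x[0],x[1],0]),np.array([0,0,1.]),((17,0),(25,44),(28,45),(28,78)))
UP=lambda x:cup_pts(np.array([x[0],x[1],.004]),np.array([0,0,1.]))
E
python3 - <<'E'
from h import *
M=np.load("masks.npz")
for a in (2.6,3.14,3.7):print("cup",fit({"scene":M["scene_cup_0"],"side":M["side_cup_0"]},LY,[.528,.286,a],[.01,.01,.3]))
for c in("scene","side"):print(c,fit({c:M[c+"_stack_0"]},ST,[.46,-.29],[.01,.01]))
print(fit({c:M[c+"_stack_0"] for c in("scene","side")},ST,[.46,-.29],[.01,.01]))
E
```

```text
cup (array([0.52945842, 0.27771939, 3.09449011]), np.float64(0.7383278672389368))
cup (array([0.52779359, 0.29080561, 3.51188808]), np.float64(0.8406704785038895))
cup (array([0.53050803, 0.29014446, 3.47257986]), np.float64(0.8343092865213065))
scene (array([ 0.46087357, -0.2938253 ]), np.float64(0.9202825428859738))
side (array([ 0.46254395, -0.30391357]), np.float64(0.8986928104575164))
(array([ 0.46126128, -0.29451345]), np.float64(0.8912181631824247))
```

```bash
cat >> h.py <<'E'
def Rt(yaw,lean,leandir=-1):
    """tool x horizontal heading yaw(deg), tool down, body leaned 'lean' deg towards leandir*x"""
    y=np.radians(yaw);x=np.array([np.cos(y),np.sin(y),0]);z=np.array([0,0,-1.]);yy=np.cross(z,x)
    B=R.from_matrix(np.c_[x,yy,z]);return R.from_rotvec(yy*np.radians(lean)*(-leandir)*-1)*B
def inc(p,Rg=None):
    tp,tr=tool();Rg=Rg or tr
    print(np.round((tr.inv()*Rg).as_rotvec(degrees=True),2),np.round(tr.inv().apply(np.array(p)-tp)*100,2))
E
python3 - <<'E'
from h import *
for d in(-1,1):print(Rt(21,35,d).apply([0,0,-1]))
for p in [(.47,-.15,.25),(.46,.265,.24)]:inc(p,Rt(21,0))
E
```

```text
[0.53547973 0.20555141 0.81915204]
[-0.53547973 -0.20555141  0.81915204]
[-0.   -0.    0.99] [ 37.96 -30.99  -2.75]
[-0.   -0.    0.99] [ 52.58 -69.85  -1.74]
```

```bash
sed -i 's/(-leandir)\*-1)/(-leandir))/' h.py
```

Emit:
apply_moves(increments="0 0 1 38 -31 -2.5 8.7;0 0 1 38 -31 -2.5 8.7;0 0 1 38 -31 -2.5 8.7;0 0 1 38 -31 -2.5 8.7;0 0 1 38 -31 -2.5 8.7;0 0 1 38 -31 -2.5 8.7;0 0 1 38 -31 -2.5 8.7;0 0 1 38 -31 -2.5 8.7;0 0 1 52.6 -69.8 -2 8.7;0 0 1 52.6 -69.8 -2 8.7")

```text
time_s: 2.8
position: [0.4336, -0.1278, 0.2431]
orientation: [0.0, 0.983, 0.182, 0.0]
contact_force: [0.6, 0.8, -0.5]
width: 1.0
finger_force: 0.0
```

```bash
python3 - <<'E'
from h import *
print(get_state()["time_s"]);inc((.46,.265,.24),Rt(21,0))
E
```

```text
2.8
[ 0.02 -0.03 -0.  ] [ 16.54 -35.73   0.31]
```

Emit:
apply_moves(increments="0 0 0 16.5 -35.7 0.3 8.7;0 0 0 16.5 -35.7 0.3 8.7;0 0 0 16.5 -35.7 0.3 8.7;0 0 0 16.5 -35.7 0.3 8.7;0 0 0 16.5 -35.7 0.3 8.7;0 0 0 16.5 -35.7 0.3 8.7;0 0 0 16.5 -35.7 0.3 8.7;0 0 0 16.5 -35.7 0.3 8.7;0 0 0 16.5 -35.7 0.3 8.7;0 0 0 16.5 -35.7 0.3 8.7")

```text
time_s: 3.8
position: [0.4591, 0.2635, 0.2395]
orientation: [0.0, 0.983, 0.183, -0.0]
contact_force: [-0.3, -0.8, 0.6]
width: 0.999
finger_force: 0.0
```

```bash
python3 - <<'E'
from h import *
P=par("wrist");cv2.imwrite("pics/w1.png",camera("wrist")[:,:,::-1])
L=outline_of("wrist","cup");print([(d["at"],d["confidence"],d["pixels"].sum()) for d in L])
print("tip",[(d["at"],d["confidence"]) for d in tip_of("wrist","cup")])
print(P[0].round(1).tolist(),P[1].round(3).tolist())
if L:
    np.savez("w1.npz",m=L[0]["pixels"])
    import h
    h.par=lambda c:P
    for a in(3.2,3.6):print(fit({"wrist":L[0]["pixels"]},LY,[.528,.290,a],[.01,.01,.2]))
    print([onplane("wrist",d["at"],.0215,P) for d in tip_of("wrist","cup")])
print(get_state())
E
```

```text
[([115.0, 275.8], 0.8, np.int64(414)), ([315.7, 174.4], 0.64, np.int64(2731))]
tip [([317.1, 142.7], 0.98)]
[[358.7, 0.0, 318.4], [0.0, 358.7, 240.6], [0.0, 0.0, 1.0]] [[0.36, -0.901, -0.244, 0.526], [-0.933, -0.347, -0.096, 0.29], [0.002, 0.262, -0.965, 0.401], [0.0, 0.0, 0.0, 1.0]]
(array([0.528, 0.29 , 3.2  ]), np.float64(-0.0))
(array([0.528, 0.29 , 3.6  ]), np.float64(-0.0))
[array([0.52587233, 0.29057307, 0.0215    ])]
{'time_s': 4.0, 'joint_positions': array([ 3.68267713e-01, -2.20668423e-02,  1.75474911e+00, -2.73795416e-04,
        1.40878806e+00,  1.57445146e+00]), 'joint_vel': array([-2.76662780e-03, -2.96286817e-03, -2.49703000e-05,  2.04169508e-03,
       -2.60510695e-03,  1.76885483e-03]), 'joint_torque': array([ 4.21531694e-01, -3.77756846e+01, -3.90472734e+01,  5.98236197e-02,
       -7.73503887e-02, -5.44617214e-03]), 'position': array([0.45972086, 0.26154266, 0.23994477]), 'orientation': array([1.21469032e-04, 9.83424170e-01, 1.81319829e-01, 8.50858654e-05]), 'contact_force': array([ 0.12113264, -0.74591796, -0.10746309]), 'wrist_torque': array([ 0.04567909,  0.01891733, -0.0020356 ]), 'finger_force': 0.0, 'width': 1.0008780458999322}
```

View pics/w1.png

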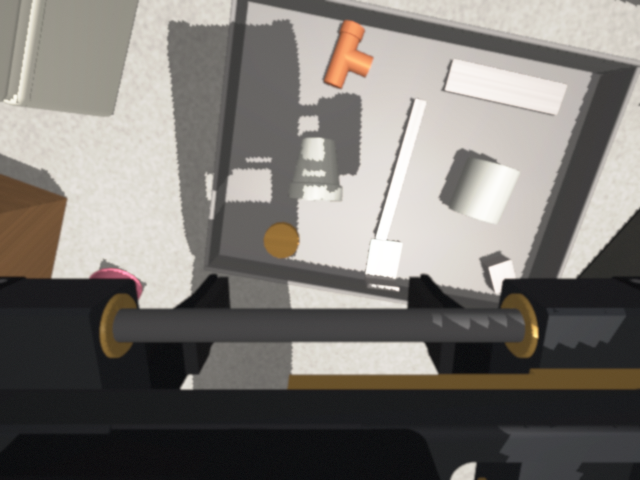

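The wrist view shows the cup with its foot at about (316,140), its rim at about (316,198) and its axis nearly vertical in the image. The disc is at (281,240), just off the mouth. The bar at (400,180) is well clear.

```bash
python3 - <<'E'
from h import *
import h
P=par("wrist");L=outline_of("wrist","cup");m=[d["pixels"] for d in L if abs(d["at"][0]-316)<40][0]
h.par=lambda c:P
for a in(3.2,3.5,3.8):print(fit({"wrist":m},LY,[.526,.290,a],[.01,.01,.2]))
ys,xs=np.nonzero(m);
for r in range(ys.min(),ys.max(),8):print(r,xs[ys==r].min(),xs[ys==r].max(),end="; ")
print(onplane("wrist",(281,240),.019,P))
E
```

```text
(array([0.52820911, 0.28742184, 3.44549377]), np.float64(0.8873331162487789))
(array([0.52922989, 0.28918206, 3.48154601]), np.float64(0.8878413524057217))
(array([0.52830865, 0.288877  , 3.48173502]), np.float64(0.8884189980481457))
138 304 326; 146 300 335; 154 298 336; 162 297 337; 170 295 338; 178 293 339; 186 289 341; 194 289 342; [0.41563939 0.28887586 0.019     ]
```

```bash
python3 - <<'E'
from h import *
G=Rt(19.1,35,-1);print(G.apply([0,0,-1]))
z=G.apply([0,0,1]);g=np.array([.4804,.2718,.034])
for b in(.10,0):inc(g+z*(.019-b),G);print(g+z*(.019-b))
E
```

```text
[-0.54200043 -0.18768448  0.81915204]
[-0.53 34.98  1.72] [-2.36 -0.37 13.96]
[0.43649797 0.25659756 0.10035132]
[-0.53 34.98  1.72] [ 3.38 -0.2  22.16]
[0.49069801 0.27536601 0.01843611]
```

Emit:
apply_moves(increments="-0.5 35 1.7 -2.4 -0.4 9 8.7;-0.5 35 1.7 -2.4 -0.4 14 8.7;-0.5 35 1.7 -2.4 -0.4 14 8.7;-0.5 35 1.7 -2.4 -0.4 14 8.7;-0.5 35 1.7 -2.4 -0.4 14 8.7;-0.5 35 1.7 -2.4 -0.4 14 8.7;-0.5 35 1.7 -2.4 -0.4 14 8.7")

```text
time_s: 4.75
position: [0.4367, 0.2576, 0.1012]
orientation: [-0.05, 0.94, 0.159, 0.297]
contact_force: [-0.0, -0.0, 0.6]
width: 0.995
finger_force: 0.0
```

```bash
python3 - <<'E'
from h import *
import h
P=par("wrist");im=camera("wrist");L=outline_of("wrist","cup")
cv2.imwrite("pics/w2.png",im[:,:,::-1]);print([(d["at"],d["confidence"]) for d in L])
h.par=lambda c:P
for d in L:
    if d["pixels"].sum()>800:print(fit({"wrist":d["pixels"]},LY,[.528,.289,3.47],[.01,.01,.2]))
G=Rt(19.1,35,-1)
z=G.apply([0,0,1]);g=np.array([.4804,.2718,.034])
inc(g+z*.019,G)
E
```

```text
[([312.6, 236.7], 0.79), ([368.0, 181.5], 0.44)]
(array([0.52780366, 0.29051466, 3.44850292]), np.float64(0.92576))
(array([0.54243133, 0.25788303, 3.82203339]), np.float64(0.06312511488597905))
[-0.09 -0.17  0.05] [-0.33  0.12 10.06]
```

View pics/w2.png

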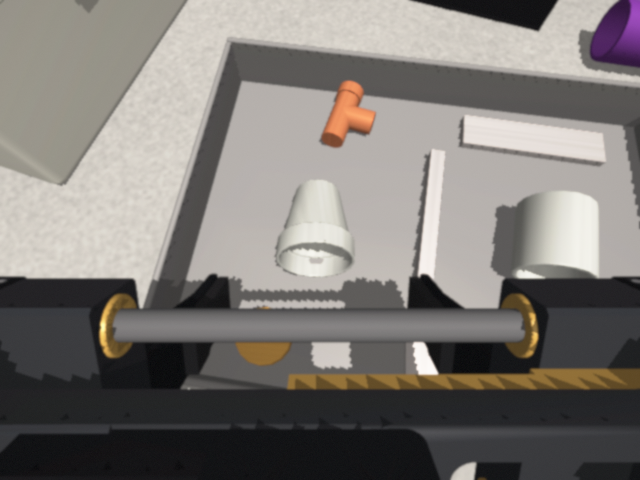

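The cup sits centred between the fingers, with its mouth at (316,255). The bar (430,270) and disc (263,335) are both outside the fingers' path.

Emit:
apply_moves(increments="0 0 0 -0.3 -0.1 4 8.7;0 0 0 -0.3 -0.1 7 8.7;0 0 0 -0.3 -0.1 9 8.7;0 0 0 -0.3 -0.1 10 8.7;0 0 0 -0.3 -0.1 10 8.7;0 0 0 -0.3 -0.1 10 5;0 0 0 -0.3 -0.1 10 5;0 0 0 -0.3 -0.1 10 5;0 0 0 -0.3 -0.1 10 5;0 0 0 -0.3 -0.1 10 5", newtons=30)

```text
time_s: 5.85
position: [0.4869, 0.2777, 0.0221]
orientation: [-0.049, 0.941, 0.159, 0.293]
contact_force: [-0.6, -0.8, 1.5]
width: 0.64
finger_force: 6.5
```

Emit:
apply_moves(increments="0 0 0 0 0 0 5;0 0 0 0 0 0 5;0 0 0 1.1 0 -1.6 5;0 0 0 2.9 0 -4.1 5;0 0 0 5.2 0 -7.4 5;0 0 0 7.4 0 -10.6 5;0 0 0 8.6 0 -12.3 5;0 0 0 8.6 0 -12.3 5;0 0 0 8.6 0 -12.3 5", newtons=30)

```text
time_s: 6.75
position: [0.4873, 0.2779, 0.1707]
orientation: [-0.049, 0.942, 0.159, 0.292]
contact_force: [-0.0, -1.7, -1.4]
width: 0.619
finger_force: 30.0
```

```bash
python3 - <<'E'
from h import *
cv2.imwrite("pics/w3.png",camera("wrist")[:,:,::-1])
p,t=tool();print(p,get_state()["width"],get_state()["finger_force"])
im=camera("side");cv2.imwrite("pics/s3.png",cv2.resize(im[60:300,180:500,::-1],(800,600)))
E
```

```text
[0.48657351 0.27758437 0.16928079] 0.6163243903025072 29.99983307265211
```

View pics/w3.png

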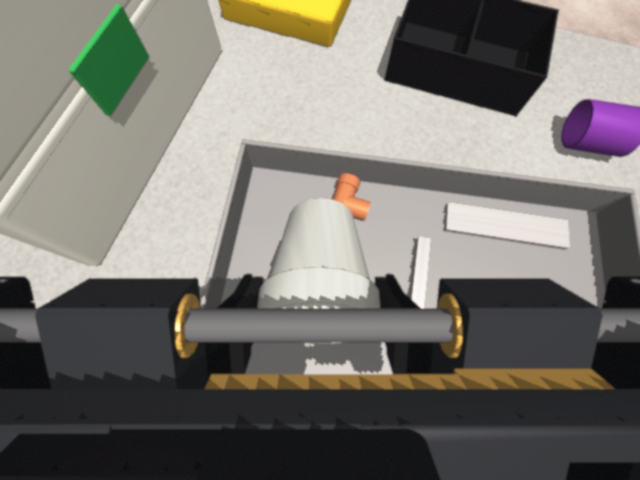

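View pics/s3.png

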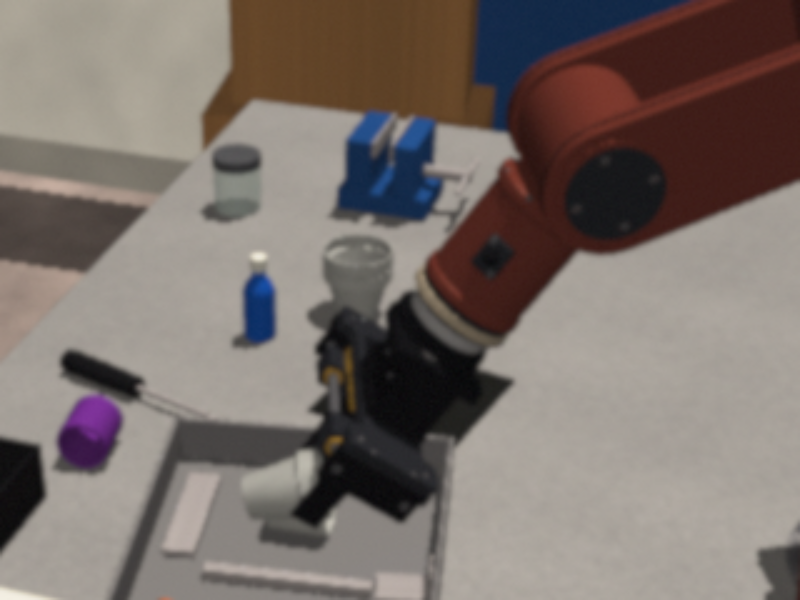

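The wrist view shows the cup held by its collar with the foot out at (328,205), and the crop shows it clear of the crate. The oddments are all still in the crate.

```bash
python3 - <<'E'
from h import *
inc((.47,.10,.26),Rt(19.1,0))
print(get_state()["time_s"])
E
```

```text
[  0.06 -34.27   0.1 ] [ -0.96  16.24 -11.68]
6.85
```

Emit:
apply_moves(increments="0 -34.3 0 -1 16.2 -11.7 5;0 -34.3 0 -1 16.2 -11.7 5;0 -34.3 0 -1 16.2 -11.7 5;0 -34.3 0 -1 16.2 -11.7 5;0 -34.3 0 -1 16.2 -11.7 5;0 -34.3 0 -1 16.2 -11.7 5")

```text
time_s: 7.45
position: [0.4713, 0.0998, 0.2608]
orientation: [-0.0, 0.986, 0.165, 0.001]
contact_force: [0.3, 0.3, -1.4]
width: 0.621
finger_force: 30.0
```

```bash
python3 - <<'E'
from h import *
inc((.50,-.14,.24),Rt(164.5,0));print(get_state()["finger_force"],get_state()["width"])
E
```

```text
[ 1.8000e-01 -3.0000e-02 -1.4547e+02] [-5.11 23.61  2.08]
29.999828666477697 0.6208133879834067
```

Emit:
apply_moves(increments="0 0 -145.5 -5 23.6 2 5;0 0 -145.5 -5 23.6 2 5;0 0 -145.5 -5 23.6 2 5;0 0 -145.5 -5 23.6 2 5;0 0 -145.5 -5 23.6 2 5;0 0 -145.5 -5 23.6 2 5;0 0 -145.5 -5 23.6 2 5;0 0 -145.5 -5 23.6 2 5;0 0 -145.5 -5 23.6 2 5;0 0 -145.5 -5 23.6 2 5")

```text
time_s: 8.45
position: [0.5, -0.1363, 0.2395]
orientation: [0.0, 0.638, 0.77, 0.002]
contact_force: [-0.2, 0.9, -1.2]
width: 0.617
finger_force: 30.0
```

```bash
python3 - <<'E'
from h import *
inc((.50,-.14,.24),Rt(164.5,0));print(get_state()["joint_positions"].round(2))
E
```

```text
[ 1.900e-01 -1.000e-02 -6.382e+01] [-0.36 -0.07 -0.05]
[-0.42 -0.05  1.78  0.    1.41 -0.61]
```

Emit:
apply_moves(increments="0 0 -63.8 0 0 0 5;0 0 -63.8 0 0 0 5;0 0 -63.8 0 0 0 5;0 0 -63.8 0 0 0 5;0 0 -63.8 0 0 0 5;0 0 -63.8 0 0 0 5;0 0 -63.8 0 0 0 5;0 0 -63.8 0 0 0 5")

```text
time_s: 9.25
position: [0.5001, -0.1362, 0.2396]
orientation: [0.001, 0.135, 0.991, 0.001]
contact_force: [-0.7, 0.2, -1.3]
width: 0.623
finger_force: 30.0
```

```bash
python3 - <<'E'
from h import *
G=Rt(160,41,1);print(G.apply([0,0,-1]))
# grasp point so that cup axis is over mat centre
g=np.array([.513,-.142,.0565+.09]);inc(g+G.apply([0,0,.019]),G);print(g+G.apply([0,0,.019]))
E
```

```text
[-0.61649383  0.2243854   0.75470958]
[  1.74 -40.89   4.19] [-2.63 -0.34 10.74]
[ 0.52471338 -0.14626332  0.13216052]
```

Emit:
apply_moves(increments="1.7 -40.9 4.2 -2.6 -0.3 10.7 5;1.7 -40.9 4.2 -2.6 -0.3 10.7 5;1.7 -40.9 4.2 -2.6 -0.3 10.7 5;1.7 -40.9 4.2 -2.6 -0.3 10.7 5;1.7 -40.9 4.2 -2.6 -0.3 10.7 5;1.7 -40.9 4.2 -2.6 -0.3 10.7 5;1.7 -40.9 4.2 -2.6 -0.3 10.7 5")

```text
time_s: 9.95
position: [0.5241, -0.1466, 0.1335]
orientation: [0.344, 0.165, 0.922, -0.061]
contact_force: [0.5, 0.1, -0.8]
width: 0.62
finger_force: 30.0
```

```bash
python3 - <<'E'
from h import *
ims=[]
L=[]
for c,(x,y) in(("scene",(250,290)),("side",(340,190))):
    im=camera(c);ims.append(cv2.resize(im[y-75:y+75,x-75:x+75,::-1],(400,400)))
    L.append([(d["at"],round(d["confidence"],2)) for d in tip_of(c,"cup")])
cv2.imwrite("pics/s4.png",np.hstack(ims));print(L)
p,t=tool();print(p,get_state()["width"],t.apply([0,0,-1]))
E
```

```text
[[([233.0, 298.3], 0.72), ([315.8, 88.8], 0.72)], [([400.2, 413.6], 0.89), ([342.7, 179.9], 0.59)]]
[ 0.52821596 -0.14958218  0.13876559] 0.615836135505543 [-0.61875852  0.23024122  0.7510838 ]
```

View pics/s4.png

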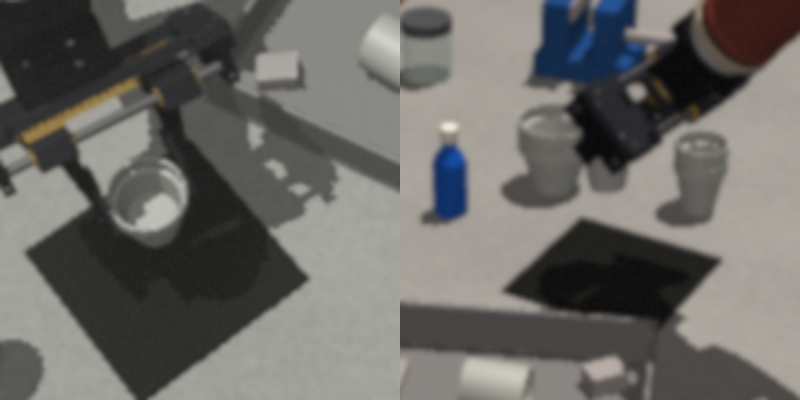

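Both crops show the cup held mouth up above the mat, close to upright, with its foot at side pixel (343,180).

```bash
python3 - <<'E'
from h import *
a,b=(233,298.3),(342.7,179.9)
A=[];bb=[]
for c,px in(("scene",a),("side",b)):
    K,E=par(c);d=E[:3,:3]@np.linalg.solve(K,[*px,1]);d/=np.linalg.norm(d);Q=np.eye(3)-np.outer(d,d);A.append(Q);bb.append(Q@E[:3,3])
f=np.linalg.lstsq(np.vstack(A),np.hstack(bb),rcond=None)[0];print("foot",f)
for i in range(4):
    p,t=tool();print(p);camera("scene")
    m=outline_of("scene","cup")
g=p-t.apply([0,0,.019]);print("grasp",g,g-f)
K=[];X=[]
ms=[d["pixels"] for d in m if abs(d["at"][0]-235)<30];
ms2=[d["pixels"] for d in (camera("side"),outline_of("side","cup"))[1] if abs(d["at"][0]-342)<20]
print(len(ms),len(ms2))
# tilt fit: grasp fixed up to shift; cup axis tilt
if ms:
  U=lambda x:cup_pts(np.array([x[0],x[1],x[2]]),np.array([x[3],x[4],1.]))
  M={"scene":ms[0]}
  if ms2:M["side"]=ms2[0]
  print(fit(M,U,[f[0],f[1],f[2],0,0],[.01,.01,.01,.2,.2]))
E
```

```text
foot [ 0.5213158  -0.14585027  0.11002533]
[ 0.52821596 -0.14958218  0.13876559]
[ 0.52741802 -0.14938759  0.13770184]
[ 0.52654253 -0.14908503  0.13662512]
[ 0.52598301 -0.14881612  0.13597852]
grasp [ 0.51426837 -0.1444546   0.15028741] [-0.00704743  0.00139567  0.04026208]
1 2
(array([ 0.52444077, -0.14678404,  0.11421648,  0.11701571, -0.10161968]), np.float64(0.4666283084004603))
```

```bash
python3 - <<'E'
from h import *
p,t=tool();print(p,t.inv().apply([-.006,.002,-.09]).round(4)*100,t.inv().apply([0,0,-.01]).round(4)*100)
E
```

```text
[ 0.52554607 -0.14864172  0.13556821] [ 6.4  -0.02  6.36] [0.66 0.   0.75]
```

Emit:
apply_moves(increments="0 0 0 2 0 2 5;0 0 0 4 0 4 5;0 0 0 5.4 0 5.4 5;0 0 0 6.4 0 6.4 5;0 0 0 6.4 0 6.4 5;0 0 0 6.4 0 6.4 5;0 0 0 6.4 0 6.4 5")

```text
time_s: 11.35
position: [0.5146, -0.1518, 0.0596]
orientation: [0.34, 0.164, 0.924, -0.055]
contact_force: [0.3, 0.0, -1.6]
width: 0.619
finger_force: 30.0
```

```bash
python3 - <<'E'
from h import *
L=[]
for c,q in(("scene",0),("side",0)):
    camera(c);L.append([(d["at"],round(d["confidence"],2)) for d in tip_of(c,"cup")])
print(L);s=get_state();print(s["position"],s["contact_force"])
E
```

```text
[[([316.5, 91.2], 0.8), ([230.5, 313.2], 0.75)], [([401.2, 415.8], 0.81), ([346.5, 210.6], 0.45)]]
[ 0.51434875 -0.15146292  0.05931749] [-0.25603138 -0.35431908  0.05003018]
```

```bash
cat >> h.py <<'E'
def tri(a,b):
    A=[];bb=[]
    for c,px in(("scene",a),("side",b)):
        K,E=par(c);d=E[:3,:3]@np.linalg.solve(K,[*px,1]);d/=np.linalg.norm(d);Q=np.eye(3)-np.outer(d,d);A.append(Q);bb.append(Q@E[:3,3])
    return np.linalg.lstsq(np.vstack(A),np.hstack(bb),rcond=None)[0]
E
python3 - <<'E'
from h import *
print(tri((230.5,313.2),(346.5,210.6)));s=get_state();print(s["time_s"],s["position"],s["contact_force"],s["joint_positions"].round(3))
E
```

```text
[ 0.50561848 -0.14808619  0.0213142 ]
11.55 [ 0.51434875 -0.15146292  0.05931749] [-0.25603138 -0.35431908  0.05003018] [-0.505 -0.192  2.467  0.581  0.203 -2.258]
```

Emit:
apply_moves(increments="0 0 0 0 0 0 5")

```text
time_s: 11.65
position: [0.5142, -0.1514, 0.0591]
orientation: [0.34, 0.163, 0.925, -0.054]
contact_force: [0.5, 0.0, -0.9]
width: 0.621
finger_force: 30.0
```

```bash
python3 - <<'E'
from h import *
p,t=tool();fl=t.inv().apply(np.array([.5056,-.1481,.0213])-p);print(fl, np.degrees(np.arccos(t.apply([0,0,-1])[2])))
G=Rt(157,33,1)
for z in(.03,.012):
    n=np.array([.540,-.145,z])-G.apply(fl);print(n);inc(n,G)
print(t.inv().apply([0,0,.03])*100)
E
```

```text
[ 0.03141282 -0.00017828  0.02286283] 40.28526663338018
[ 0.55285825 -0.15026433  0.06628303]
[2.38 7.26 2.18] [-3.2   1.43  1.79]
[ 0.55285825 -0.15026433  0.04828303]
[2.38 7.26 2.18] [-2.04  1.41  3.16]
[-1.93951749  0.03196779 -2.28850387]
```

Emit:
apply_moves(increments="2.4 7.3 2.2 -3.2 1.4 1.8 5;2.4 7.3 2.2 -3.2 1.4 1.8 5;2.4 7.3 2.2 -3.2 1.4 1.8 5;2.4 7.3 2.2 -3.2 1.4 1.8 5;2.4 7.3 2.2 -3.2 1.4 1.8 5")

```text
time_s: 12.15
position: [0.5528, -0.15, 0.0657]
orientation: [0.278, 0.19, 0.94, -0.056]
contact_force: [-0.8, -0.2, -1.7]
width: 0.617
finger_force: 30.0
```

```bash
python3 - <<'E'
from h import *
p,t=tool();print(p,get_state()["joint_positions"].round(2))
L=[]
for c in("scene","side"):
    camera(c);L.append([d["at"] for d in tip_of(c,"cup") if 200<d["at"][0]<380 and 150<d["at"][1]<350])
print(L)
if L[0] and L[1]:
    f=tri(L[0][0],L[1][0]);fl=t.inv().apply(f-p);print(f,fl)
    G=Rt(157,33,1)
    n=np.array([f[0],f[1],.008])-G.apply(fl);print(n);inc(n,G);inc(n-[0,0,.01],G)
E
```

```text
[ 0.55281346 -0.14998595  0.06567984] [-0.4  -0.07  2.28  0.01  0.36 -1.58]
[[[244.2, 319.7]], [[334.4, 205.5]]]
[ 0.53941154 -0.14451143  0.03185264] [ 0.03054242 -0.00018239  0.02051801]
[ 0.552775   -0.14998575  0.04184244]
[ 0.01 -0.18 -0.05] [1.1  0.07 1.99]
[ 0.01 -0.18 -0.05] [1.64 0.07 2.83]
```

Emit:
apply_moves(increments="0 0 0 0.6 0 0.8 5;0 0 0 0.9 0 1.4 5;0 0 0 1.1 0 1.7 5;0 0 0 1.2 0 1.8 5;0 0 0 1.2 0 1.8 5")

```text
time_s: 12.85
position: [0.5557, -0.1521, 0.0473]
orientation: [0.282, 0.191, 0.938, -0.057]
contact_force: [-0.9, -0.7, 11.0]
width: 0.615
finger_force: 30.0
```

Emit:
apply_moves(increments="0 0 0 0.1 0 0.15 5;0 0 0 0.1 0 0.15 5")

```text
time_s: 13.05
position: [0.5571, -0.1527, 0.0471]
orientation: [0.283, 0.191, 0.938, -0.058]
contact_force: [0.1, 0.1, 13.7]
width: 0.621
finger_force: 30.0
```

Emit:
apply_moves(increments="0 0 0 -0.1 0 -0.15 5;0 0 0 -0.1 0 -0.15 8.7;0 0 0 -0.1 0 -0.15 8.7;0 0 0 -0.1 0 -0.15 8.7;0 0 0 -0.1 0 -0.15 8.7;0 0 0 -0.1 0 -0.15 8.7;0 0 0 -0.1 0 -0.15 8.7", newtons=10)

```text
time_s: 13.75
position: [0.552, -0.1504, 0.0437]
orientation: [0.277, 0.192, 0.94, -0.056]
contact_force: [0.0, -0.1, 0.8]
width: 0.99
finger_force: 0.0
```

Emit:
apply_moves(increments="0 0 0 0 0 -3 8.7;0 0 0 0 0 -7 8.7;0 0 0 0 0 -11 8.7;0 0 0 0 0 -14 8.7;0 0 0 0 0 -14 8.7")

```text
time_s: 14.25
position: [0.4838, -0.1211, 0.167]
orientation: [0.282, 0.191, 0.938, -0.057]
contact_force: [0.2, 0.1, 0.3]
width: 1.001
finger_force: 0.0
```

```bash
python3 - <<'E'
from h import *
p,t=tool();print(p)
L=[];M={};ims=[]
for c,(x,y) in(("scene",(210,330)),("side",(340,200))):
    im=camera(c);ims.append(cv2.resize(im[y-75:y+75,x-75:x+75,::-1],(400,400)))
    L.append([d["at"] for d in tip_of(c,"cup")])
    for d in outline_of(c,"cup"):
        print(c,d["at"],round(d["confidence"],2))
        if 200<d["at"][0]<380 and 150<d["at"][1]<350 and c not in M:M[c]=d["pixels"]
cv2.imwrite("pics/s5.png",np.hstack(ims));print(L)
for c in M:print(c,fit({c:M[c]},UP,[.54,-.145],[.01,.01]))
E
```

```text
[ 0.48377626 -0.12110474  0.16695597]
scene [325.2, 95.5] 0.94
scene [241.3, 313.5] 0.61
scene [347.2, 212.4] 0.39
side [336.6, 199.3] 0.86
side [385.3, 398.5] 0.65
side [347.4, 218.3] 0.4
[[[244.4, 326.2], [315.4, 87.5]], [[332.0, 212.2], [399.7, 412.6], [333.1, 334.7]]]
scene (array([ 0.53599365, -0.14144165]), np.float64(0.8687898089171975))
side (array([ 0.53812988, -0.14987061]), np.float64(0.8367729831144465))
```

View pics/s5.png

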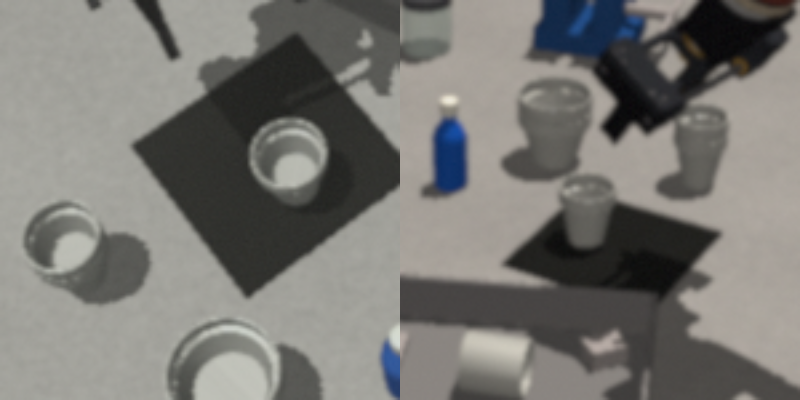

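The cup stands upright on the mat, at about scene pixel (242,313). Both stacks are undisturbed.

```bash
python3 - <<'E'
from h import *
inc((.582,-.165,.20),Rt(157,0))
E
```

```text
[-1.000e-02  3.271e+01 -5.000e-02] [-11.43  -0.17   2.53]
```

Emit:
apply_moves(increments="0 32.7 0 -11.4 -0.2 2.5 8.7;0 32.7 0 -11.4 -0.2 2.5 8.7;0 32.7 0 -11.4 -0.2 2.5 8.7;0 32.7 0 -11.4 -0.2 2.5 8.7;0 32.7 0 -11.4 -0.2 2.5 8.7;0 32.7 0 -11.4 -0.2 2.5 8.7")

```text
time_s: 15.15
position: [0.5828, -0.166, 0.1991]
orientation: [-0.001, 0.2, 0.98, 0.0]
contact_force: [-0.4, 0.1, -0.5]
width: 1.001
finger_force: 0.0
```

```bash
cat >> h.py <<'E'
def wfit(n,model,x0):
    import h
    P=par("wrist");p,t=tool();im=camera("wrist");L=outline_of("wrist",n)
    old=h.par;h.par=lambda c:P
    for d in L:
        if d["pixels"].sum()<500:continue
        x,s=fit({"wrist":d["pixels"]},model,x0,[.01,.01])
        print(n,d["at"],round(d["confidence"],2),x.round(4),round(s,3),"tool-frame",(t.inv().apply(np.r_[x,p[2]]-p)*100).round(2))
    print("tip",[(d["at"],onplane("wrist",d["at"],model([0,0])[:,2].min(),P).round(4)) for d in tip_of("wrist",n)]);h.par=old
    return im
E
python3 - <<'E'
from h import *
im=wfit("cup",UP,[.536,-.146]);cv2.imwrite("pics/w6.png",im[:,:,::-1]);print(tool()[0],get_state()["time_s"])
E
```

```text
cup [321.6, 170.4] 0.64 [ 0.538  -0.1431] 0.945 tool-frame [5.02 0.35 0.01]
tip [([320.0, 168.2], array([ 0.5391, -0.1456,  0.004 ]))]
[ 0.58120435 -0.16487604  0.20081812] 15.3
```

View pics/w6.png

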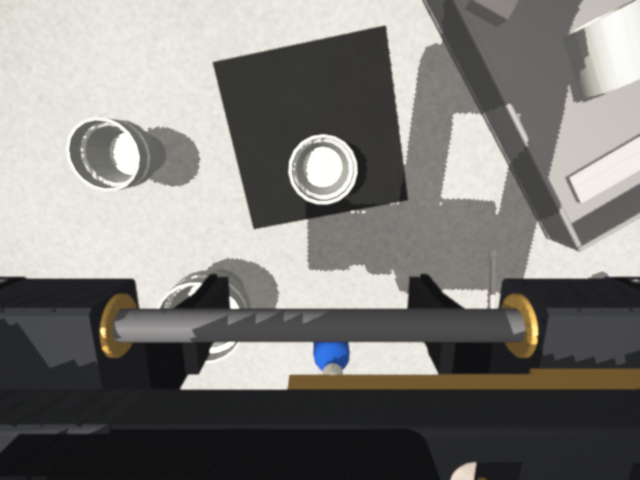

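The wrist view shows the cup's rim centred at (323,169) on the mat, the small stack at (109,154), and the bottle and wide stack clear of the fingers.

Emit:
apply_moves(increments="0 0 0 3 0.2 4 8.7;0 0 0 5 0.2 8 8.7;0 0 0 5 0.2 12 8.7;0 0 0 5 0.2 14 8.7;0 0 0 5 0.2 14.9 8.7;0 0 0 5 0.2 14.9 8.7")

```text
time_s: 15.9
position: [0.5361, -0.1435, 0.0527]
orientation: [0.001, 0.2, 0.98, -0.0]
contact_force: [0.7, -0.5, -0.0]
width: 1.0
finger_force: 0.0
```

```bash
python3 - <<'E'
from h import *
for i in range(3):camera("side");print(get_state()["position"],get_state()["contact_force"])
L=tip_of("side","cup");print([d["at"] for d in L])
E
```

```text
[ 0.5373348  -0.144031    0.05405504] [0.08433335 0.04550374 0.37787162]
[ 0.53821036 -0.14440427  0.05494366] [ 0.64185318 -0.10337494  0.43220639]
[ 0.53863232 -0.14460923  0.05532041] [ 0.39369839 -0.60318556 -0.37343757]
[[402.2, 414.5], [335.4, 210.2], [339.2, 294.6]]
```

Emit:
apply_moves(increments="0 0 0 0 0 0 8.7;0 0 0 0 0 0 8.7")

```text
time_s: 16.3
position: [0.538, -0.1444, 0.0543]
orientation: [0.003, 0.2, 0.98, -0.0]
contact_force: [0.0, -1.0, 0.9]
width: 1.001
finger_force: 0.0
```

Emit:
apply_moves(increments="0 0 0 0 0 0 8.7;0 0 0 0 0 0 8.7")

```text
time_s: 16.5
position: [0.5374, -0.1441, 0.0535]
orientation: [0.002, 0.2, 0.98, -0.0]
contact_force: [-0.9, 0.3, -0.3]
width: 1.0
finger_force: 0.0
```

Emit:
apply_moves(increments="0 0 0 -0.1 0 0.2 8.7;0 0 0 -0.1 0 0.2 5;0 0 0 -0.1 0 0.2 5;0 0 0 -0.1 0 0.2 5;0 0 0 -0.1 0 0.2 5;0 0 0 -0.1 0 0.2 5;0 0 0 -0.1 0 0.2 5;0 0 0 -0.1 0 0.2 5", newtons=25)

```text
time_s: 17.3
position: [0.5383, -0.1444, 0.0514]
orientation: [0.002, 0.2, 0.98, -0.0]
contact_force: [0.9, 1.4, -0.0]
width: 0.62
finger_force: 25.0
```

Emit:
apply_moves(increments="0 0 0 0 0 -2 5;0 0 0 0 0 -6 5;0 0 0 0 0 -10 5;0 0 0 0 0 -12 5;0 0 0 0 0 -13 5;0 0 0 0 0 -13 5")

```text
time_s: 17.9
position: [0.5384, -0.1446, 0.1825]
orientation: [0.003, 0.2, 0.98, -0.001]
contact_force: [-0.5, -0.0, -1.0]
width: 0.62
finger_force: 25.0
```

```bash
python3 - <<'E'
from h import *
print(get_state()["position"])
# view pose over stack, same relative geometry
tp,tr=tool();inc((.461+.046-.02,-.297-.02+.008,.20),Rt(157,0))
E
```

```text
[ 0.53842055 -0.14461667  0.18248884]
[ 0.    0.35 -0.04] [ -1.71 -17.14  -1.74]
```

Emit:
apply_moves(increments="0 0 0 -3 -17.1 -1.7 5;0 0 0 -3 -17.1 -1.7 5;0 0 0 -3 -17.1 -1.7 5;0 0 0 -3 -17.1 -1.7 5;0 0 0 -3 -17.1 -1.7 5;0 0 0 -3 -17.1 -1.7 5")

```text
time_s: 18.5
position: [0.4973, -0.313, 0.1961]
orientation: [0.0, 0.2, 0.98, 0.001]
contact_force: [0.3, -0.4, -0.6]
width: 0.622
finger_force: 25.0
```

```bash
python3 - <<'E'
from h import *
im=wfit("stack",ST,[.461,-.297]);cv2.imwrite("pics/w7.png",im[:,:,::-1]);print(tool()[0],get_state()["time_s"],get_state()["joint_positions"].round(2))
E
```

```text
stack [320.6, 182.2] 0.74 [ 0.46   -0.2938] 0.97 tool-frame [ 4.18  0.3  -0.  ]
stack [490.8, 148.3] 0.7 [ 0.461 -0.297] -0.0 tool-frame [ 3.97  0.04 -0.  ]
tip [([321.1, 173.5], array([ 0.4592, -0.2934,  0.    ]))]
[ 0.49828313 -0.31183554  0.1971484 ] 18.65 [-0.69  0.15  1.66  0.    1.33 -1.86]
```

View pics/w7.png

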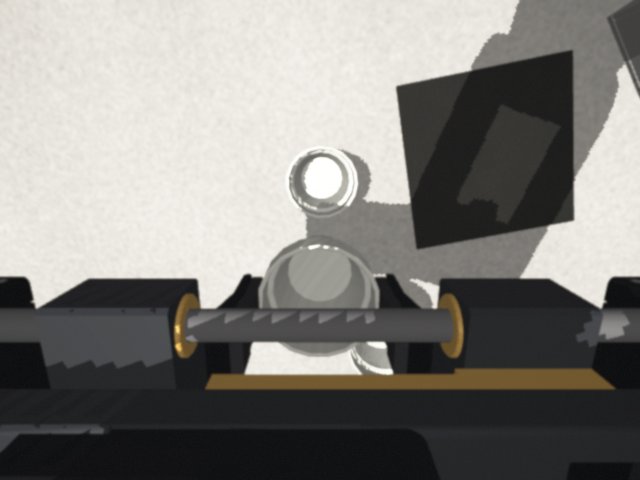

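The wrist view shows the stack's rim centred at (321,181) and the held cup's rim spanning about columns 260–380 and rows 236–355, gripped centrally.

```bash
python3 - <<'E'
from h import *
P=par("wrist");p,t=tool()
a=np.linspace(0,6.283,100)
for dx in(-.004,0,.004):
  for dz in (-.0125,):
    X=p+t.apply(np.c_[dx+.028*np.cos(a),.028*np.sin(a),0*a+dz]);q=proj("wrist",X,P);print(dx,q.min(0).round(1),q.max(0).round(1))
im=cv2.imread("pics/w7.png")
print(im[226:250,320].mean(1).round(),im[346:366,320].mean(1).round())
m=outline_of("wrist","cup")
for d in m:
  ys,xs=np.nonzero(d["pixels"]);print(d["at"],d["confidence"],xs.min(),xs.max(),ys.min(),ys.max())
# stack rim
X=np.c_[.46+.028*np.cos(a),-.2938+.028*np.sin(a),0*a+.078];q=proj("wrist",X,P);print(q.min(0),q.max(0))
for d in outline_of("wrist","stack")[:1]:
  ys,xs=np.nonzero(d["pixels"]);print(xs.min(),xs.max(),ys.min(),ys.max())
for i in range(3):camera("wrist");print(tool()[0])
E
```

```text
-0.004 [256.5 256. ] [379.2 367.8]
0 [256.1 247.1] [379.6 360.5]
0.004 [255.7 238.2] [380. 353.]
[125. 125. 126. 127. 126. 126. 127. 126. 122. 114. 113. 117. 117. 115.
 115. 119. 122. 128. 152. 178. 173. 157. 148. 146.] [117. 116. 116. 116. 116. 117. 125. 142. 155. 160. 182. 219. 232. 234.
 234. 234. 234. 234. 233. 233.]
[317.1, 283.4] 0.96 259 378 234 357
[284.18681322 144.59089783] [356.26966409 217.26827005]
286 358 146 218
[ 0.49870478 -0.31221468  0.19812662]
[ 0.49871261 -0.31246091  0.1983242 ]
[ 0.49870741 -0.31264799  0.19846615]
```

Emit:
apply_moves(increments="0 0 0 3.95 0.2 0 5;0 0 0 3.95 0.2 0 5;0 0 0 3.95 0.2 3 5;0 0 0 3.95 0.2 5.5 5;0 0 0 3.95 0.2 6.3 5;0 0 0 3.95 0.2 6.3 5;0 0 0 3.95 0.2 6.3 5")

```text
time_s: 19.6
position: [0.4638, -0.2967, 0.1365]
orientation: [0.003, 0.2, 0.98, -0.001]
contact_force: [0.9, -0.1, -0.6]
width: 0.62
finger_force: 25.0
```

```bash
cat > al.py <<'E'
from h import *
s=get_state();print(s["position"],s["contact_force"],s["time_s"])
ims=[]
for c,(x,y) in(("scene",(160,335)),("side",(377,170))):
    im=camera(c);ims.append(cv2.resize(im[y-50:y+50,x-50:x+50,::-1],(400,400),interpolation=cv2.INTER_CUBIC))
    for n in("cup","stack"):
        for d in outline_of(c,n)[:4]:
            if np.hypot(d["at"][0]-x,d["at"][1]-y)<40:
                m=d["pixels"];ys,xs=np.nonzero(m)
                w=[(xs[ys==r].min(),xs[ys==r].max()) for r in range(ys.min(),ys.max()+1,4) if (ys==r).any()]
                print(c,n,round(d["confidence"],2),ys.min(),ys.max(),[tuple(map(int,q)) for q in w])
cv2.imwrite("pics/al.png",np.hstack(ims))
E
python3 al.py
```

```text
[ 0.46383325 -0.29666291  0.13652496] [ 0.87173188 -0.0584879  -0.57628375] 19.6
scene cup 0.84 316 350 [(153, 156), (144, 154), (135, 162), (134, 164), (140, 165), (134, 164), (136, 165), (139, 164), (148, 161)]
scene cup 0.55 331 365 [(166, 167), (165, 170), (165, 172), (165, 174), (143, 175), (144, 174), (146, 174), (150, 173), (158, 170)]
scene stack 0.6 332 364 [(166, 167), (165, 171), (166, 172), (165, 174), (143, 174), (145, 174), (147, 174), (151, 173), (161, 168)]
side cup 0.77 139 165 [(378, 382), (376, 389), (376, 389), (376, 387), (371, 385), (371, 384), (372, 383)]
side stack 0.68 165 194 [(370, 386), (368, 388), (368, 387), (368, 387), (369, 385), (370, 384), (371, 382), (372, 381)]
```

View pics/al.png

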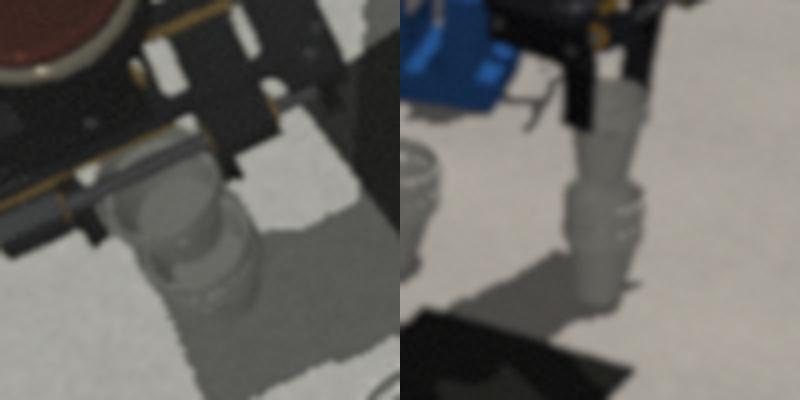

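```bash
python3 - <<'E'
from h import *
def e(c,m):
    ys,xs=np.nonzero(m);return xs.min(),xs.max(),ys.min(),ys.max()
for c in("scene","side"):
    P=par(c)
    print(c,"stack",e(c,cup_mask_from(c,ST([.46,-.2938]),P)))
    for z in(.086,.089,.092):
      for o in((0,0),(.005,0),(0,.005)):
        print(z,o,e(c,cup_mask_from(c,cup_pts(np.array([.46+o[0],-.2938+o[1],z]),np.array([0,0,1.])),P)))
E
```

```text
scene stack (np.int64(141), np.int64(175), np.int64(329), np.int64(365))
0.086 (0, 0) (np.int64(132), np.int64(165), np.int64(314), np.int64(350))
0.086 (0.005, 0) (np.int64(134), np.int64(167), np.int64(316), np.int64(351))
0.086 (0, 0.005) (np.int64(134), np.int64(167), np.int64(312), np.int64(348))
0.089 (0, 0) (np.int64(131), np.int64(165), np.int64(313), np.int64(349))
0.089 (0.005, 0) (np.int64(133), np.int64(167), np.int64(315), np.int64(351))
0.089 (0, 0.005) (np.int64(134), np.int64(167), np.int64(311), np.int64(347))
0.092 (0, 0) (np.int64(131), np.int64(165), np.int64(313), np.int64(349))
0.092 (0.005, 0) (np.int64(133), np.int64(167), np.int64(314), np.int64(350))
0.092 (0, 0.005) (np.int64(133), np.int64(167), np.int64(311), np.int64(347))
side stack (np.int64(367), np.int64(388), np.int64(164), np.int64(197))
0.086 (0, 0) (np.int64(369), np.int64(390), np.int64(141), np.int64(169))
0.086 (0.005, 0) (np.int64(367), np.int64(388), np.int64(141), np.int64(169))
0.086 (0, 0.005) (np.int64(368), np.int64(390), np.int64(142), np.int64(170))
0.089 (0, 0) (np.int64(369), np.int64(390), np.int64(140), np.int64(168))
0.089 (0.005, 0) (np.int64(367), np.int64(388), np.int64(140), np.int64(168))
0.089 (0, 0.005) (np.int64(368), np.int64(390), np.int64(141), np.int64(169))
0.092 (0, 0) (np.int64(369), np.int64(390), np.int64(139), np.int64(167))
0.092 (0.005, 0) (np.int64(367), np.int64(389), np.int64(139), np.int64(167))
0.092 (0, 0.005) (np.int64(368), np.int64(390), np.int64(140), np.int64(168))
```

The crops show the cup hanging straight above the stack mouth. Its right edge (165) and bottom (350) in the scene view match a concentric cup to about a pixel.

Emit:
apply_moves(increments="0 0 0 0.1 0 1 5;0 0 0 0.1 0 2 5;0 0 0 0.1 0 2.8 5;0 0 0 0.1 0 3.4 5;0 0 0 0.1 0 3.8 5;0 0 0 0.1 0 3.8 5")

```text
time_s: 20.5
position: [0.4618, -0.2955, 0.0963]
orientation: [0.001, 0.2, 0.98, 0.0]
contact_force: [0.7, -1.0, -0.9]
width: 0.622
finger_force: 25.0
```

Emit:
apply_moves(increments="0 0 0 0 0 0.3 5;0 0 0 0 0 0.6 5;0 0 0 0 0 0.8 5;0 0 0 0 0 0.8 5")

```text
time_s: 20.9
position: [0.4621, -0.2957, 0.0891]
orientation: [0.002, 0.2, 0.98, -0.0]
contact_force: [-1.0, 0.2, -0.7]
width: 0.619
finger_force: 25.0
```

Emit:
apply_moves(increments="0 0 0 0 0 0.2 5;0 0 0 0 0 0.4 5;0 0 0 0 0 0.4 5")

```text
time_s: 21.2
position: [0.4621, -0.2957, 0.085]
orientation: [0.002, 0.2, 0.98, -0.0]
contact_force: [-0.8, 0.9, -1.2]
width: 0.621
finger_force: 25.0
```

Emit:
apply_moves(increments="0 0 0 0 0 0.1 5;0 0 0 0 0 0.2 5;0 0 0 0 0 0.2 5")

```text
time_s: 21.5
position: [0.4626, -0.296, 0.0836]
orientation: [0.002, 0.2, 0.98, -0.0]
contact_force: [-0.5, 0.5, 1.2]
width: 0.617
finger_force: 25.0
```

Emit:
apply_moves(increments="0 0 0 0 0 0.1 5;0 0 0 0 0 0.1 5")

```text
time_s: 21.7
position: [0.4631, -0.2965, 0.0835]
orientation: [0.003, 0.2, 0.98, -0.001]
contact_force: [-1.3, 2.2, 4.9]
width: 0.621
finger_force: 25.0
```

Emit:
apply_moves(increments="0 0 0 0 0 0.1 5;0 0 0 0 0 0.1 5")

```text
time_s: 21.9
position: [0.4638, -0.2968, 0.0835]
orientation: [0.004, 0.2, 0.98, -0.001]
contact_force: [-1.6, 1.9, 9.2]
width: 0.621
finger_force: 25.0
```

```bash
python3 al.py
```

```text
[ 0.46379952 -0.29682058  0.08348858] [-1.57113331  1.86287161  9.16066673] 21.9
scene cup 0.96 329 358 [(160, 163), (152, 159), (143, 169), (142, 171), (144, 171), (142, 169), (144, 166), (150, 161)]
scene stack 0.56 343 365 [(172, 174), (171, 175), (168, 174), (163, 174), (149, 173), (154, 170)]
side cup 0.75 157 171 [(376, 383), (375, 388), (375, 388), (375, 385)]
side stack 0.93 170 195 [(369, 387), (367, 387), (368, 387), (369, 385), (370, 384), (370, 383), (372, 381)]
```

The tool has stopped at z = 0.0835, where a fully seated cup would put it, with the contact force rising. Releasing now.

Emit:
apply_moves(increments="0 0 0 0 0 -0.15 5;0 0 0 0 0 -0.15 8.7;0 0 0 0 0 -0.15 8.7;0 0 0 0 0 -0.15 8.7;0 0 0 0 0 -0.15 8.7;0 0 0 0 0 -0.15 8.7;0 0 0 0 0 -0.15 8.7")

```text
time_s: 22.9
position: [0.4623, -0.2958, 0.0826]
orientation: [0.002, 0.2, 0.98, -0.0]
contact_force: [-0.4, 0.1, 0.1]
width: 0.982
finger_force: 0.0
```

Emit:
apply_moves(increments="0 0 0 0 0 -1 8.7;0 0 0 0 0 -4 8.7;0 0 0 -4 0 -9 8.7;0 0 0 -8 0 -13 8.7;0 0 0 -12 0 -13 8.7;0 0 0 -15 0 -13 8.7;0 0 0 -15 0 -13 8.7")

```text
time_s: 23.6
position: [0.6031, -0.3557, 0.2135]
orientation: [0.003, 0.199, 0.98, -0.001]
contact_force: [-1.6, 0.3, -0.4]
width: 1.0
finger_force: 0.0
```

```bash
python3 - <<'E'
from h import *
ims=[]
S3=lambda x:cup_pts(np.array([x[0],x[1],0]),np.array([0,0,1.]),((17,0),(25,44),(28,45),(28,96)))
for c,(x,y) in(("scene",(160,335)),("side",(377,170))):
    im=camera(c);ims.append(cv2.resize(im[y-50:y+50,x-50:x+50,::-1],(400,400),interpolation=cv2.INTER_CUBIC))
    m=np.zeros((480,640),bool)
    for n in("cup","stack"):
        for d in outline_of(c,n):
            if np.hypot(d["at"][0]-x,d["at"][1]-y)<40:m|=d["pixels"]
    print(c,fit({c:m},S3,[.461,-.295],[.01,.01]))
cv2.imwrite("pics/end.png",np.hstack(ims));print(get_state()["position"],get_state()["time_s"])
E
```

```text
scene (array([ 0.461, -0.295]), np.float64(-0.0))
side (array([ 0.4627218 , -0.30120819]), np.float64(0.9080932784636488))
[ 0.59909141 -0.35404366  0.2138245 ] 23.9
```

View pics/end.png

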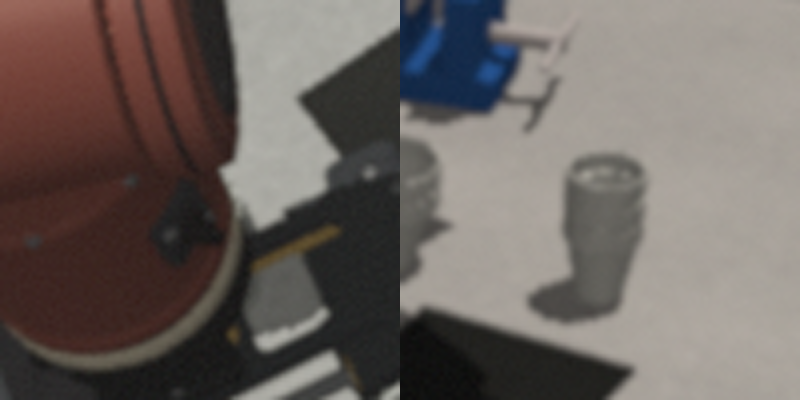

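The side crop shows the three cups nested upright where the stack stood, with even collars at about (377,170). The arm is clear.

```bash
python3 -c "
from workcell import *
print(finish_job())"
```

```text
the job is handed in; nothing more can be done
None
```

The job is handed in at about 24 s: the cup was stood upright on the mat and let go, then taken again by its rim and lowered fully home into its stack, which still stands where it was, to within the cameras' few-millimetre accuracy.

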